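# Draw the guarded lock bolt of a meter clamp jig with a hooked rod

### The arm

A 6-joint arm with a two-finger parallel gripper is mounted at the origin on the work surface. World frame = base frame: x ahead of the robot, y to its left, z up, the work surface at z = 0. Lengths are in m, angles in rad, forces in N, time in s.
With the tool pointing down it reaches from about 0.3 to 0.75 m from the base axis. Payload 8.5 kg.
Tool frame: the origin (TCP) lies between the finger pads; the fingertips stand 8 mm ahead of it and the grasp point (between the pads) lies 11 mm behind it; z points along the fingers, x is the direction in which the jaws open and shut, and the axes are right-handed (so a half turn about z gives the same grasp; the last joint's range is limited). The gripper opens to 85 mm and grips with 20 to 120 N. Pads are 22 mm wide; open, the fingers measure 114 mm over their backs; the gripper's body (76 mm by 85 mm) begins 54 mm behind the grasp point. The pads swing forward as they close: fully open they stand 13 mm farther back than shut.
Start: joints at [1.039, 0.381, 1.297, -0, 1.464, -0.215], TCP at [0.171, 0.523, 0.239] pointing down, gripper open.
Joint ranges: [-3.11, 3.11], [-0.89, 2.33], [0.22, 2.48], [-1.42, 4.56], [0.17, 2.85], [-2.88, 2.88]. Speed limits (rad/s): [2.39, 2.39, 3.14, 3.14, 3.14, 3.14].

### API

Orientations are given as a unit quaternion [w, x, y, z].
In Python, from bench import ctrl gives the robot as it stands. Calls block until the motion is done:
- ctrl.goto(position, orientation): joint-space move of the TCP to a pose.
- ctrl.movel(position, rotation=None, feed=0.15): straight line of the TCP; rotation=None keeps the orientation; feed is the mean speed in m/s.
- ctrl.move_joints(angles): joint-space move.
- ctrl.open_gripper() and ctrl.close_gripper(): open the fingers fully, or close them until they stop; the grip force is fixed at half the most.
- ctrl.wait(seconds).
- ctrl.solve_ik(position, orientation): joint angles nearest the present ones, or None.
- ctrl.get_image(name): name is "scene" or "top" or "wrist"; returns a dict with "img" (420x560x3 uint8, blue, green, red), "fx", "fy", "cx", "cy" (pixels), "world_from_camera" (4x4, takes a point from camera to world coordinates); the wrist camera has in their place "tool_from_camera" (4x4, takes a point from camera to tool coordinates, whose origin is the TCP and whose axes are the tool frame's). Camera axes: x right, y down, z forward; pixel columns grow to the right and rows downward; lengths in m; the calibration is good to about 2 mm. A picture is of the moment at which its call begins: read the wrist's pose just before it. There is no depth.
A pose or a line that the arm cannot do raises ctrl.MotionError and nothing moves.
- ctrl.hand_in(): hands the job in, once; it reports no verdict.
Readings, each from a call of its own:
- ctrl.read_clock(): time.
- ctrl.read_joint_pos(): joint angles.
- ctrl.read_qvel(): joint speeds.
- ctrl.read_joint_efforts(): joint torques, N m.
- ctrl.read_tcp_pos(): TCP position.
- ctrl.read_eef_rot(): TCP orientation.
- ctrl.read_contact_force(): force on the tool from outside, world axes, zero at the start.
- ctrl.read_ft_torque(): the same for the moment, N m.
- ctrl.read_width(): opening from 0.0 (shut) to 1.0 (fully open).
Only numpy, scipy, OpenCV 4.12 (cv2) and the standard library are available. Lean on these libraries where they do the work, as an engineer would, in place of code of your own. Each camera call takes 0.05 s, during which the arm holds its last target. There are 200 camera calls.

### The job

Take the hooked rod from the rubber mat and reach in under the bar guard of the clamp jig, where a hand cannot go; hook the pin of the lock bolt and draw the bolt towards you until you feel its stop, then keep a steady pull of about 12 newtons on it there for at least half a second, never more than 25, so that it beds in. Leave the bolt drawn, unhook the rod and lay it down flat on the counter with its handle on the rubber mat. Only the rod may touch the bolt, and the nut, plug and gasket are to be left alone.

Things in the scene. Friction and masses are not known exactly. Their poses are not given: they have to be found in the camera images.
- jig: Fixed clamp jig: dark steel base plate 370 x 170 x 8 mm with a bar guard at its front (robot) end, behind it a green meter case under a cam clamp with a black lever. Origin on the counter, under the bolt pin's axis when the bolt is fully pushed in (locked). x points away from the robot, from the guard's open front to the meter case; y left, z up. Base plate: x -90 to 280 mm
- guard_mouth (a point): Middle of the guard's open front, at jig x -80, y 0, z 60 mm. The guard is a cage of steel bars, jig x -80 to 70, y -84 to 84, top z 128 mm. Inside it is clear for |y| below 74 and below the roof bars (underside z 120 mm), but for the bolt and its two guide bridges at jig x -72 and 45 (12 mm long, |y| below 22, top z 36 mm)
- bolt: Steel slide bolt in the guard: flat bar 22 mm wide (top z 29 mm) with an upright round pin 10 mm in diameter, z 28 to 92 mm, under an 18 mm head (z 92 to 100). Origin on the counter on the pin's axis; axes as the jig's. Slides along jig x only, drawn to -x; starts at x 0 to -16 mm. Its hard stop is hidden and set anew each time, anywhere from x -40 to -60 mm. Friction 4 N; stays where left
- rod: Loose hooked rod, about 0.27 kg, lying on the mat. Handle: aluminium bar 110 long (x), 22 wide (y), 34 mm high (z); origin at the centre of its flat underside, z up. A 6 mm steel rod leaves it along +x, 20 mm above the underside, runs to x 210, turns to +y (left) to y 30 and back, ending in a barb at x 195 mm: a flat hook in the plane z 20 that takes an upright pin (24 mm inside)
- rod_grip (a point): Point on the rod's handle where it balances: x 20, y 0, z 20 mm in the rod's frame
- rod_hook (a point): Where the axis of the 10 mm pin sits when pulled by the hook, midway between rod and barb: x 202, y 15, z 20 mm in the rod's frame. To pass the barb sideways, the pin's axis must be at rod x below 190 mm
- mat: Fixed black rubber mat 200 (x) x 160 (y) x 4 mm thick, where the rod lies at the start; origin at the centre of its underside, on the counter
- nut: Brass swivel nut, ring 42 mm wide, 22 mm high, hole 24 mm; origin at the centre of its underside. Leave alone
- plug: Steel test plug standing on its 36 mm flange, 40 mm high; origin at the centre of its underside. Leave alone
- gasket: Orange rubber gasket ring 60 mm wide, 6 mm thick; origin at the centre of its underside. Leave alone

How it is judged:
By the outcome, as a careful person would: the job done as asked, in the order asked, and still so for the second after the job is handed in, with the robot touching nothing.
It also fails if it takes over 67 s, if anything falls off the work surface, if the arm or the gripper's body presses on something with over 40 N, if the wrist force passes 120 N, or if a joint passes its speed limit or range.

## Working session

There is one attempt and no reset: what is moved stays moved. The work goes in short steps, each a Python script; the robot and the scene stay as the last script left them, time stands still between calls to the robot, and variables do not carry over. Pictures are saved under pics/ and viewed, about 8 in all and at most 12, crops included, and the job is handed in when it is done.

```bash
ls; mkdir -p pics
python3 - <<'E'
from bench import ctrl
import cv2,numpy as np
for n in("top","scene"):
    d=ctrl.get_image(n);cv2.imwrite(f"pics/{n}0.png",d["img"]);print(n,d["fx"],d["fy"],d["cx"],d["cy"]);print(np.round(d["world_from_camera"],4).tolist())
print(ctrl.read_clock(),ctrl.read_eef_rot(),ctrl.read_contact_force())
E
```

```text
pics
top 505.92563670099986 505.92563670099986 283.3507658953953 202.4098478707457
[[-0.0274, -0.9893, 0.1433, 0.3733], [-0.9994, 0.0302, 0.0176, -0.0071], [-0.0217, -0.1427, -0.9895, 1.4033], [0.0, 0.0, 0.0, 1.0]]
scene 446.2011144155116 446.2011144155116 282.89759479957723 205.2005046942945
[[-0.6385, 0.5281, -0.5599, 1.1257], [0.7694, 0.4576, -0.4457, 0.4771], [0.0208, -0.7153, -0.6985, 0.7989], [0.0, 0.0, 0.0, 1.0]]
0.1 [ 2.67202424e-04  8.09783405e-01  5.86728565e-01 -5.97790431e-04] [ 0.00153152 -0.36828243  0.04010047]
```

View pics/top0.png

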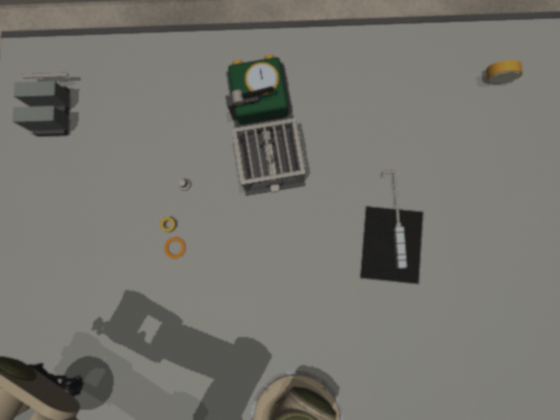

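View pics/scene0.png

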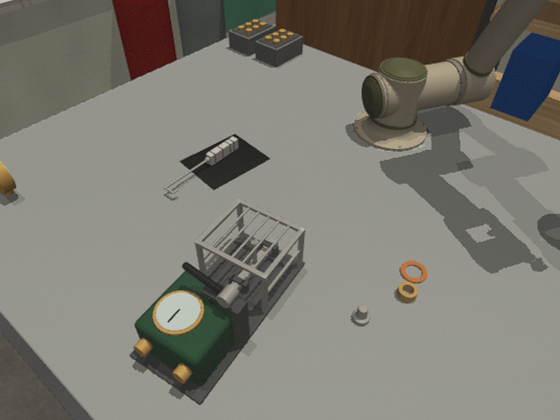

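The top view shows the rod on the mat, with the handle at about (402,245) and the hook at (388,175) opening left. The guard is at about (270,155) with its mouth towards the robot. The nut, plug and gasket are at the left, near (175,220). Next I'll get coarse positions.

```bash
cat > h.py <<'E'
from bench import ctrl
import cv2,numpy as np
from scipy.spatial.transform import Rotation as R
def rot(q): return R.from_quat(np.r_[q[1:],q[0]]).as_matrix()
def quat(M):
    q=R.from_matrix(M).as_quat(); return np.r_[q[3],q[:3]]
def down(yaw):  # tool x (jaw) along world angle yaw, z down
    x=np.array([np.cos(yaw),np.sin(yaw),0]);z=np.array([0,0,-1.]);return quat(np.c_[x,np.cross(z,x),z])
def shot(name,fn=None):
    p,q=ctrl.read_tcp_pos(),ctrl.read_eef_rot()
    d=ctrl.get_image(name)
    if name=="wrist":
        T=np.eye(4);T[:3,:3]=rot(q);T[:3,3]=p;d["world_from_camera"]=T@d["tool_from_camera"]
    if fn: cv2.imwrite(fn,d["img"]);np.savez(fn+".npz",**{k:d[k] for k in("fx","fy","cx","cy","world_from_camera")})
    return d
def ray(d,px,z):
    px=np.atleast_2d(px).astype(float);T=d["world_from_camera"]
    v=np.c_[(px[:,0]-d["cx"])/d["fx"],(px[:,1]-d["cy"])/d["fy"],np.ones(len(px))]@T[:3,:3].T
    return T[:3,3]+v*((z-T[2,3])/v[:,2])[:,None]
E
python3 - <<'E'
from h import *
d=shot("top","pics/t.png")
for n,p,z in[("guardcorners FL FR BL BR",[[238,184],[304,176],[236,128],[298,121]],.128),("bolt pin?",[[267,133],[274,160],[275,188]],.03),("handle ends",[[404,267],[400,227]],.038),("hook",[[393,171],[382,174]],.024)]:
    print(n,np.round(ray(d,p,z),3).tolist())
m=(d["img"].max(2)<25).astype(np.uint8);m[:200]=0;m[:,:350]=0
c=max(cv2.findContours(m,0,1)[0],key=cv2.contourArea);r=cv2.minAreaRect(c);b=ray(d,cv2.boxPoints(r),.004)
print(r,b.round(3).tolist(),b.mean(0),np.linalg.norm(np.diff(b,axis=0),axis=1))
print(ctrl.get_image("wrist")["tool_from_camera"].round(3).tolist())
for yaw in(-1.57,1.57,0): print([ctrl.solve_ik([x,-.25,.25],down(yaw)) is not None for x in(.3,.35,.4)],[ctrl.solve_ik([x,.05,.06],down(yaw)) is not None for x in(.15,.2,.25,.3,.35)])
E
```

```text
guardcorners FL FR BL BR [[0.609, 0.131, 0.128], [0.625, -0.039, 0.128], [0.758, 0.134, 0.128], [0.771, -0.029, 0.128]]
bolt pin? [[0.77, 0.058, 0.03], [0.692, 0.04, 0.03], [0.613, 0.039, 0.03]]
handle ends [[0.387, -0.3, 0.038], [0.494, -0.295, 0.038]]
hook [[0.651, -0.288, 0.024], [0.644, -0.258, 0.024]]Traceback (most recent call last):
  File "<stdin>", line 6, in <module>
ValueError: max() iterable argument is empty
```

Run:
```python
from h import *
d=shot("top","pics/t.png")
m=(d["img"].max(2)<45).astype(np.uint8);m[:200]=0;m[:,:350]=0;m[290:]=0
c=max(cv2.findContours(m,0,1)[0],key=cv2.contourArea);r=cv2.minAreaRect(c);b=ray(d,cv2.boxPoints(r),.004)
print(r,b.round(3).tolist(),b.mean(0),np.linalg.norm(np.diff(b,axis=0),axis=1))
print(ctrl.get_image("wrist")["tool_from_camera"].round(3).tolist())
for yaw in(-1.57,1.57): print([ctrl.solve_ik([x,-.3,.06],down(yaw)) for x in(.45,)],[ctrl.solve_ik([x,.05,.06],down(yaw)) is not None for x in(.3,.35,.4,.55)])
```

```text
((391.6524963378906, 244.60906982421875), (56.38147735595703, 70.62554931640625), 4.610649108886719) [[0.362, -0.188, 0.004], [0.555, -0.213, 0.004], [0.538, -0.367, 0.004], [0.346, -0.339, 0.004]] [ 0.45054655 -0.27675118  0.004     ] [0.19470531 0.15547051 0.19407706]
[[1.0, 0.0, -0.0, -0.001], [0.0, 0.947, 0.323, -0.083], [0.0, -0.323, 0.947, -0.135], [0.0, 0.0, 0.0, 1.0]]
[array([-8.07006661e-01,  5.63129397e-01,  1.57245621e+00, -4.44089210e-16,
        1.00600705e+00,  7.62993339e-01])] [True, True, True, True]
[array([-8.07006661e-01,  5.63129397e-01,  1.57245621e+00, -4.44089210e-16,
        1.00600705e+00, -2.37700666e+00])] [True, True, True, True]
```

Run:
```python
from h import *
ctrl.goto([.60,.045,.30],down(1.62));print(ctrl.read_clock())
d=shot("wrist","pics/wj.png");print(d["fx"])
ctrl.goto([.47,-.285,.20],down(1.57));print(ctrl.read_clock())
e=shot("wrist","pics/wr.png")
cv2.imwrite("pics/both.png",cv2.resize(np.hstack([d["img"],e["img"]]),(800,300)))
```

```text
2.55
315.09580697879176
3.975
```

View pics/wj.png

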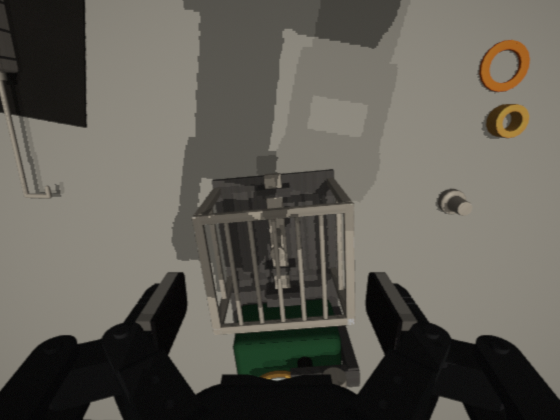

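View pics/wr.png

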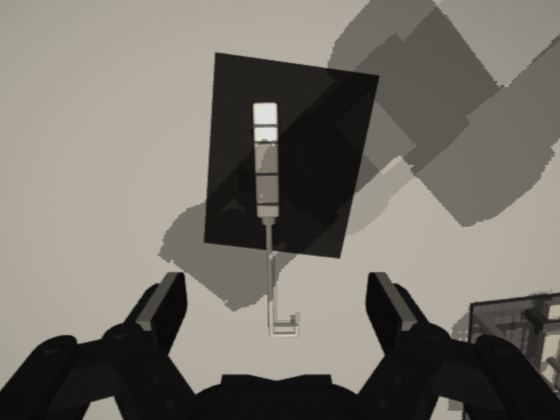

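Rod (second picture): the handle spans (253..278, 102..218), the shank runs (269,222) to (272,335), and the barb ends at (297,316). The jig picture shows the guard from above with the bolt and pin near (280,255), so I'll enlarge that and measure the rod.

Run:
```python
from h import *
im=cv2.imread("pics/wj.png")[165:345,185:365]
im=np.clip(im.astype(float)*1.8,0,255).astype(np.uint8)
w=cv2.imread("pics/wr.png")
cv2.imwrite("pics/crop.png",np.hstack([cv2.resize(im,(594,594),interpolation=2),cv2.resize(w[210:340,250:295],(205,594),interpolation=2)]))
e=np.load("pics/wr.png.npz")
print("handle corners",ray(e,[[253,102],[277,102],[279,218],[257,218]],.038).round(4).tolist())
print("shank",ray(e,[[269,225],[272,335]],.024).round(4).tolist(),"hook",ray(e,[[298,334],[297,316]],.024).round(4).tolist())
g=cv2.cvtColor(w,6)
for v in range(108,216,12): 
    r=g[v,235:300]; print(v,r[::2].tolist()) if v%36==0 else None
j=np.load("pics/wj.png.npz")
print("guard top corners FL,FR,BR,BL",ray(j,[[353,203],[196,217],[216,330],[353,322]],.128).round(4).tolist())
```

```text
handle corners [[0.3863, -0.3056, 0.038], [0.3863, -0.2842, 0.038], [0.4965, -0.282, 0.038], [0.4965, -0.3041, 0.038]]
shank [[0.5096, -0.2924, 0.024], [0.652, -0.2898, 0.024]] hook [[0.6505, -0.2585, 0.024], [0.6246, -0.2602, 0.024]]
108 [35, 35, 35, 35, 34, 35, 33, 33, 36, 143, 215, 222, 222, 223, 223, 222, 223, 223, 223, 223, 205, 80, 29, 34, 34, 35, 35, 34, 34, 34, 34, 32, 34]
144 [34, 35, 35, 35, 34, 35, 35, 34, 33, 45, 135, 137, 114, 114, 128, 129, 128, 129, 128, 177, 108, 73, 19, 18, 19, 16, 15, 17, 19, 17, 17, 17, 17]
180 [22, 21, 16, 16, 17, 16, 16, 17, 18, 17, 43, 108, 115, 114, 115, 117, 117, 117, 117, 118, 113, 93, 24, 16, 17, 18, 17, 18, 17, 17, 16, 16, 15]
guard top corners FL,FR,BR,BL [[0.6089, 0.1243, 0.128], [0.6321, -0.0361, 0.128], [0.7734, -0.017, 0.128], [0.754, 0.1431, 0.128]]
```

View pics/crop.png

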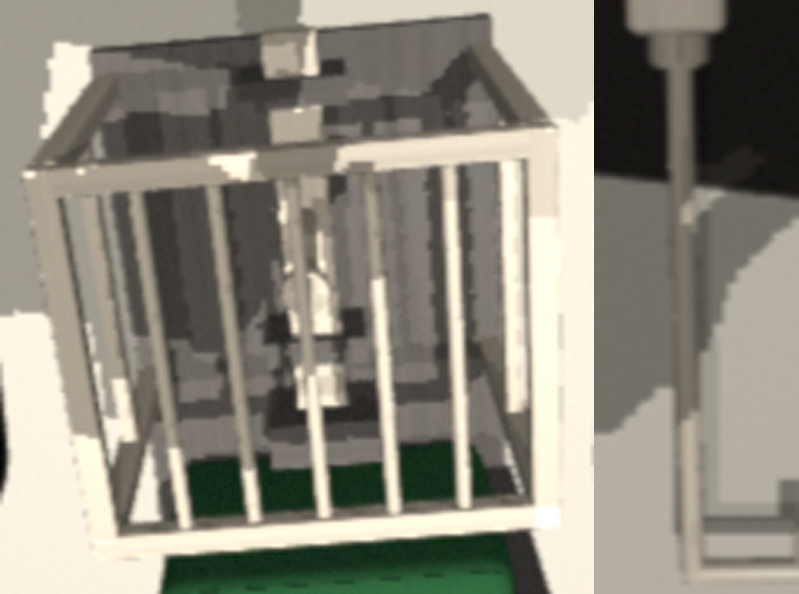

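```bash
cat >> h.py <<'E'
JO=np.array([.697,.0543]);JY=.134
def jw(x,y,z):
    c,s=np.cos(JY),np.sin(JY);return np.array([JO[0]+c*x-s*y,JO[1]+s*x+c*y,z])
def proj(d,P):
    T=np.linalg.inv(d["world_from_camera"]);q=T[:3,:3]@P+T[:3,3];return np.array([d["fx"]*q[0]/q[2]+d["cx"],d["fy"]*q[1]/q[2]+d["cy"]])
E
python3 - <<'E'
from h import *
j=np.load("pics/wj.png.npz");t=np.load("pics/t.png.npz")
for n,P in{"head0":(0,0,.1),"head-16":(-.016,0,.1),"pinbase0":(0,0,.03),"brFront":(-.072,0,.036),"brBack":(.045,0,.036),"gFL":(-.08,.084,.128),"gBR":(.07,-.084,.128),"plateFL":(-.09,.085,.008),"plateFR":(-.09,-.085,.008)}.items():
    p=proj(j,jw(*P));print(n,p.round(1),((p-[185,165])*3.3).round(0),proj(t,jw(*P)).round(1))
E
```

```text
head0 [279.5 263.6] [312. 326.] [267.5 152.3]
head-16 [278.4 251.5] [308. 286.] [268.4 158.1]
pinbase0 [279.  239.5] [310. 246.] [268.8 158.4]
brFront [274.6 191.2] [296.  86.] [272.8 183.1]
brBack [281.6 270. ] [319. 347.] [266.2 142.3]
gFL [355.8 200.9] [564. 119.] [239.4 185. ]
gBR [213.9 332.8] [ 95. 554.] [294.5 118.7]
plateFL [335.5 168.1] [496.  10.] [244.2 196.1]
plateFR [212.3 178.3] [90. 44.] [304.2 186.2]
```

The projected jig corners match the image to within about 2 px, so the jig pose holds. From the head, the bolt is at about x = -8 mm. Now I'll grasp the rod.

Run:
```python
from h import *
yaw=np.pi/2+.018
g=[.4614,-.2936]
ctrl.goto([*g,.09],down(yaw))
ctrl.movel([*g,.018],feed=.08)
print("F",np.round(ctrl.read_contact_force(),2))
ctrl.close_gripper();ctrl.wait(.2)
print("w",ctrl.read_width(),"tcp",ctrl.read_tcp_pos(),"F",np.round(ctrl.read_contact_force(),2))
p=ctrl.read_tcp_pos()
ctrl.movel([p[0],p[1],.20],feed=.15)
JYaw=JY+np.pi/2
P=jw(-.315,-.048,.20);ctrl.goto(P,down(JYaw));ctrl.wait(.3)
print(ctrl.read_clock(),"F",np.round(ctrl.read_contact_force(),2),np.round(ctrl.read_ft_torque(),2))
d=shot("wrist","pics/wg.png");shot("scene","pics/sg.png")
for rx in(-.035,.19):  # expected shank/hook positions
    T=d["world_from_camera"];print(rx,proj(d,jw(-.315+rx,-.048,.206)).round(1))
```

```text
F [-0.08  0.85  0.16]
w 0.23992760289957318 tcp [ 0.46150775 -0.29365769  0.01822422] F [-0.43  1.26  5.66]
9.1 F [-0.19 -0.02 -3.22] [-0.03  0.04 -0.01]
-0.035 [278.6 220.6]
0.19 [278.  536.8]
```

View pics/wg.png

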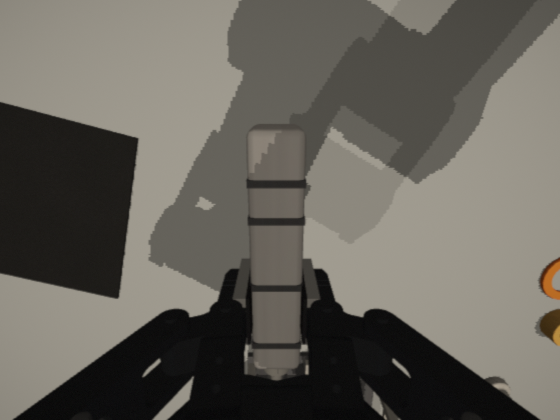

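Run:
```python
from h import *
Z=.056
ctrl.movel(jw(-.315,-.048,Z),feed=.15)
f0=np.array(ctrl.read_contact_force());print(f0.round(2))
for x in(-.27,-.22,-.19,-.166):
    ctrl.movel(jw(x,-.048,Z),feed=.1);f=np.array(ctrl.read_contact_force())-f0;print(x,f.round(2))
    if np.linalg.norm(f)>3: break
print(ctrl.read_clock(),ctrl.read_tcp_pos(),jw(x,-.048,Z))
d=shot("scene","pics/s1.png")
P={"hookcorner":(x+.19,-.048,Z+.006),"barbcorner":(x+.19,-.018,Z+.006),"head":(-.008,0,.1),"pinat62":(-.008,0,.062)}
im=d["img"].copy();u0,v0=190,195
im=cv2.resize(im[v0:v0+112,u0:u0+150],None,fx=5.3,fy=5.3,interpolation=2)
for k,p in P.items():
    q=proj(d,jw(*p));print(k,q.round(1));cv2.drawMarker(im,tuple(((q-[u0,v0]+.5)*5.3).astype(int)),(0,0,255),1,14,1)
cv2.imwrite("pics/s1c.png",im)
```

```text
[ 1.03 -0.36 -2.2 ]
-0.27 [-0.83 -0.21 -0.18]
-0.22 [-1.72  0.82 -0.16]
-0.19 [-1.07  0.37 -1.27]
-0.166 [-1.2  -0.18 -0.29]
12.4 [ 0.5380777  -0.01538182  0.05577633] [ 0.53890089 -0.01544719  0.056     ]
hookcorner [226.2 253.7]
barbcorner [237.6 259.8]
head [252.9 241.7]
pinat62 [253.4 253.5]
```

View pics/s1c.png

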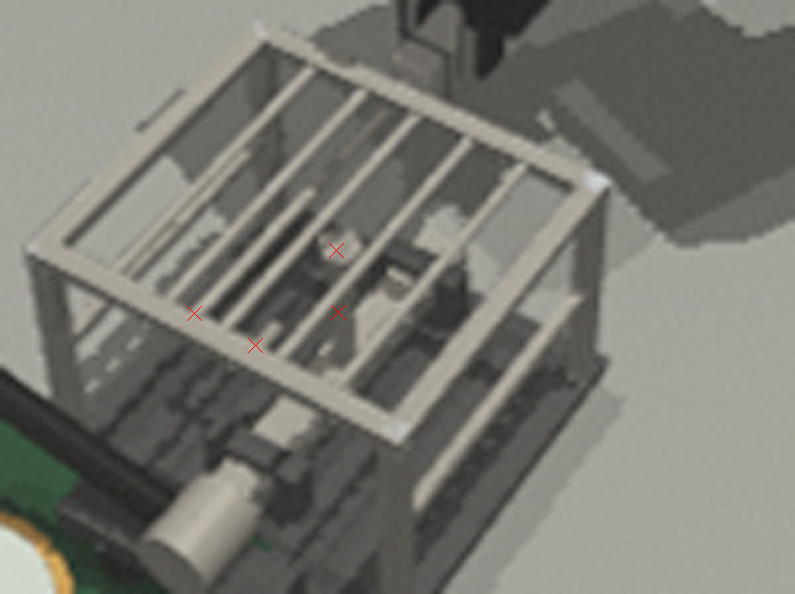

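The head marker lies on the pin head and the hook shows where I expected it, to the right of and past the pin. Sidestep, then draw.

```bash
cat >> h.py <<'E'
AX=np.array([np.cos(JY),np.sin(JY),0])
def pull(f0,n=4,dt=.02):
    a=[]
    for _ in range(n): a.append((np.array(ctrl.read_contact_force())-f0)@AX); ctrl.wait(dt)
    return np.mean(a)
E
python3 - <<'E'
from h import *
Z=.056
f0=np.array(ctrl.read_contact_force())
for y in(-.035,-.025,-.015):
    ctrl.movel(jw(-.166,y,Z),feed=.08);f=np.array(ctrl.read_contact_force())-f0;print(y,f.round(2))
    if np.linalg.norm(f[:2])>4: raise SystemExit("contact")
ctrl.wait(.2);f0=np.mean([np.array(ctrl.read_contact_force()) for _ in range(3)],0)
np.save("f0.npy",f0)
x=-.166;t=ctrl.read_clock()
while x>-.195:
    x-=.003;ctrl.movel(jw(x,-.015,Z),feed=.03);F=pull(f0,2)
    print(round(x,4),round(F,2),round(ctrl.read_clock()-t,2))
    if abs(F)>9: break
np.save("x.npy",x)
E
```

```text
-0.035 [ 1.45  0.42 -0.14]
-0.025 [ 1.13 -0.59  0.27]
-0.015 [ 0.58 -0.07  1.13]
-0.169 -0.0 0.28
-0.172 0.17 0.57
-0.175 -0.37 0.85
-0.178 -0.29 1.13
-0.181 -0.04 1.42
-0.184 -0.33 1.7
-0.187 -0.09 1.98
-0.19 0.4 2.27
-0.193 0.26 2.55
-0.196 1.52 2.83
```

Run:
```python
from h import *
Z=.056;f0=np.load("f0.npy");x=float(np.load("x.npy"));t=ctrl.read_clock()
while x>-.219:
    x-=.002;ctrl.movel(jw(x,-.015,Z),feed=.03);F=pull(f0,2)
    print(round(x,4),round(F,2),(np.array(ctrl.read_contact_force())-f0).round(1),round(ctrl.read_clock()-t,2))
    if abs(F)>8: break
np.save("x.npy",x)
d=shot("scene","pics/s2.png")
q=proj(d,jw(x+.182,0,.1));u0,v0=190,195;im=cv2.resize(d["img"][v0:v0+112,u0:u0+150],None,fx=5.3,fy=5.3,interpolation=2)
cv2.drawMarker(im,tuple(((q-[u0,v0]+.5)*5.3).astype(int)),(0,0,255),1,14,1);cv2.imwrite("pics/s2c.png",im)
print(ctrl.read_clock())
```

```text
-0.198 3.44 [3.3 0.1 1.1] 0.28
-0.2 2.82 [3.4 0.5 0.9] 0.57
-0.202 2.49 [ 2.5 -0.   0.5] 0.85
-0.204 2.7 [ 3.3 -1.1  1.1] 1.13
-0.206 2.66 [ 3.4 -0.8  1.5] 1.42
-0.208 2.25 [ 3.  -0.3  1.2] 1.7
-0.21 2.5 [3.  0.4 2.3] 1.98
-0.212 2.69 [ 2.6 -0.7  0.5] 2.27
-0.214 2.6 [2.8 0.2 0.8] 2.55
-0.216 2.56 [ 3.5 -0.5  1.1] 2.83
-0.218 2.09 [ 2.8 -1.4  1.6] 3.12
-0.22 3.0 [ 3.2 -0.9  2. ] 3.4
19.8
```

View pics/s2c.png

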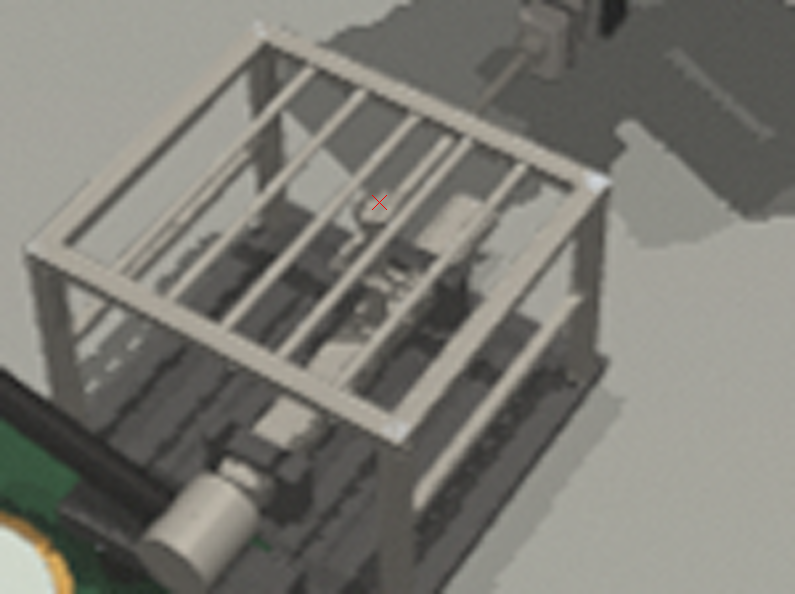

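The bolt is following the hook. Now fine steps until I feel the stop, then regulate to 12 N.

Run:
```python
from h import *
Z=.056;f0=np.load("f0.npy");x=float(np.load("x.npy"));t=ctrl.read_clock()
log=[]
while x>-.248:
    x-=.0006;ctrl.movel(jw(x,-.015,Z),feed=.012);F=pull(f0,1);log.append((round(x,4),round(F,1)))
    if F>5.5: break
print(log[-6:],ctrl.read_clock()-t)
F=pull(f0,3);last=F;k=6000.
hold=[]
for i in range(25):
    e=12.3-F
    if abs(e)>.7:
        x-=np.clip(e/k*.7,-.0005,.0005);ctrl.movel(jw(x,-.015,Z),feed=.012)
        hold=[]
    F=pull(f0,3,.04);hold.append(F);print(round(x,5),round(F,2),round(ctrl.read_clock()-t,2),np.linalg.norm(np.array(ctrl.read_contact_force())-f0).round(1))
    if len(hold)>=9: break
np.save("x.npy",x);print(ctrl.read_clock(),ctrl.read_tcp_pos(),jw(x,-.015,Z))
```

```text
[(-0.2344, np.float64(4.7)), (-0.235, np.float64(3.4)), (-0.2356, np.float64(3.4)), (-0.2362, np.float64(3.3)), (-0.2368, np.float64(4.9)), (-0.2374, np.float64(7.5))] 7.7333
-0.2379 8.39 8.16 8.5
-0.23836 10.37 8.53 11.2
-0.23858 11.32 8.91 11.4
-0.2387 12.07 9.28 11.2
-0.2387 11.26 9.41 11.3
-0.23882 12.28 9.78 12.8
-0.23882 12.65 9.91 12.6
-0.23882 12.42 10.03 12.7
-0.23882 13.11 10.16 11.9
-0.23872 12.19 10.53 12.0
-0.23872 12.26 10.66 11.1
-0.23872 11.33 10.78 12.3
-0.23884 12.76 11.16 11.5
-0.23884 11.98 11.28 11.9
-0.23884 11.84 11.41 12.1
-0.23884 12.19 11.53 12.2
-0.23884 12.14 11.66 12.2
-0.23884 12.56 11.78 12.2
-0.23884 12.31 11.91 12.9
-0.23884 12.29 12.03 13.3
-0.23884 12.48 12.16 11.9
31.9583 [0.46421632 0.00741655 0.05639596] [0.46230939 0.00752618 0.056     ]
```

The pull held at 11–13 N for about 1 s, with the bolt at roughly -55 mm. Now unhook and withdraw.

Run:
```python
from h import *
Z=.056;f0=np.load("f0.npy")
def go(x,y,z=Z,feed=.08):
    ctrl.movel(jw(x,y,z),feed=feed);f=np.array(ctrl.read_contact_force())-f0;print(x,y,f.round(2));return np.linalg.norm(f)
go(-.230,-.015,feed=.03)
for x,y in[(-.213,-.015),(-.213,-.03),(-.213,-.048),(-.25,-.048),(-.28,-.048),(-.32,-.048)]:
    if go(x,y)>4: raise SystemExit("contact")
go(-.32,-.048,.2,.15)
print(ctrl.read_clock())
d=shot("scene","pics/s3.png");u0,v0=190,195;im=cv2.resize(d["img"][v0:v0+112,u0:u0+150],None,fx=5.3,fy=5.3,interpolation=2)
q=proj(d,jw(-.055,0,.1));cv2.drawMarker(im,tuple(((q-[u0,v0]+.5)*5.3).astype(int)),(0,0,255),1,14,1);cv2.imwrite("pics/s3c.png",im)
shot("wrist","pics/w3.png")
```

```text
-0.23 -0.015 [ 0.18 -1.03  0.49]
-0.213 -0.015 [-0.8  -0.9   0.03]
-0.213 -0.03 [ 0.06 -1.18  0.09]
-0.213 -0.048 [-0.03 -0.1   0.12]
-0.25 -0.048 [-0.46 -0.28  1.1 ]
-0.28 -0.048 [ 0.86 -1.11  1.54]
-0.32 -0.048 [ 0.4  -1.12  0.44]
-0.32 -0.048 [ 0.61 -1.31  0.98]
36.3667
```

View pics/s3c.png

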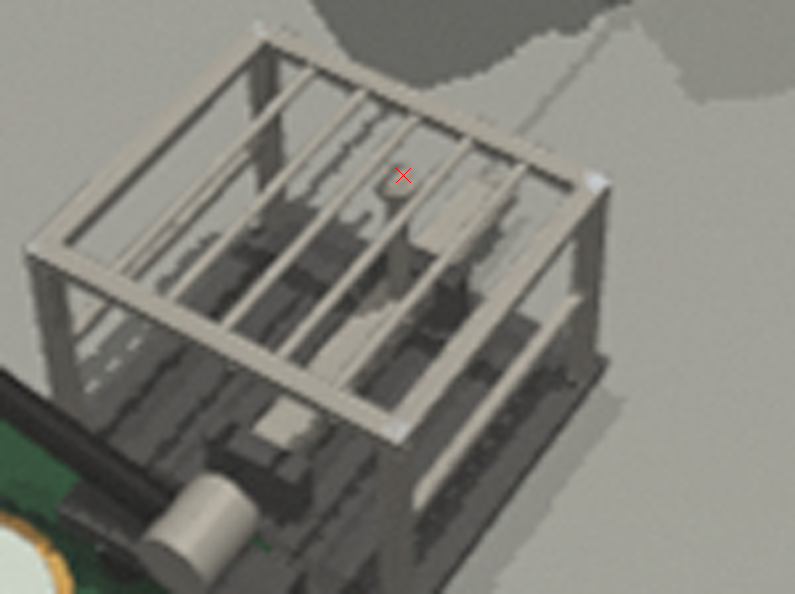

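Run:
```python
from h import *
for f in("wg","w3"):
    g=cv2.cvtColor(cv2.imread(f"pics/{f}.png"),6).astype(int);c=g[100:400,285:300].mean(1);print(f,[int(v)+100 for v in np.argsort(-abs(np.diff(c)))[:8]])
    c=g[190:210,230:320].mean(0);print([int(v)+230 for v in np.argsort(-abs(np.diff(c)))[:4]])
z=np.load("pics/s2.png.npz");S=[]
for f,x in(("s2",-.0375),("s3",-.055)):
    im=cv2.imread(f"pics/{f}.png")[215:265,235:285];im=cv2.resize(im,(400,400),interpolation=0)
    for xx in(x,x+.01):
        for rz in((.1,),(.03,)):
            q=proj(z,jw(xx,0,rz[0]));cv2.drawMarker(im,tuple(((q-[235,215]+.5)*8).astype(int)),(0,0,255) if xx==x else (0,255,0),1,12,1)
    S.append(im)
cv2.imwrite("pics/cmp.png",np.hstack(S))
```

```text
wg [217, 291, 225, 348, 284, 179, 187, 342]
[304, 303, 247, 249]
w3 [217, 291, 225, 284, 348, 179, 187, 342]
[304, 247, 303, 249]
```

View pics/cmp.png

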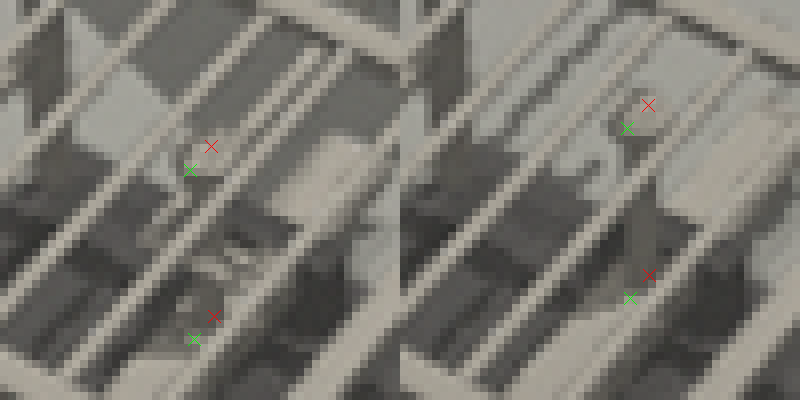

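There's no rod slip: the handle edges fall on the same pixels. The head sits at the same offset from its marker in both frames to about 1 mm, so the bolt stayed at its stop. Now I'll lay the rod back.

Run:
```python
from h import *
yaw=np.pi/2+.018;g=[.4614,-.2936]
ctrl.goto([*g,.12],down(yaw));ctrl.movel([*g,.03],feed=.1);ctrl.wait(.2)
f0=np.array(ctrl.read_contact_force())
z=.03
for z in(.022,.020,.019,.0183,.0178,.0173):
    ctrl.movel([*g,z],feed=.03);ctrl.wait(.1);f=np.array(ctrl.read_contact_force())-f0;print(z,f.round(2),ctrl.read_tcp_pos()[2])
    if f[2]>2: break
ctrl.open_gripper();ctrl.wait(.3);print(ctrl.read_width(),np.round(ctrl.read_contact_force(),2))
ctrl.movel([*g,.2],feed=.12);ctrl.movel([.40,-.285,.25],feed=.15);ctrl.wait(.2)
print(ctrl.read_clock(),np.round(ctrl.read_contact_force(),2))
d=shot("wrist","pics/wf.png");s=shot("scene","pics/sf.png")
cv2.imwrite("pics/fin.png",np.hstack([cv2.resize(d["img"],(400,300)),cv2.resize(s["img"],(400,300))]))
for p in((.3864,-.3047,.038),(.4965,-.2933,.038)): print(proj(d,np.array(p)))
print(ctrl.read_clock())
```

```text
0.022 [-0.73 -0.71  0.78] 0.02199972587242622
0.02 [-0.27  0.7  -0.01] 0.020008255236468334
0.019 [ 0.39 -0.75  0.17] 0.01899460817735321
0.0183 [-0.79 -1.59  0.37] 0.01829361968147067
0.0178 [-2.04  0.71  8.24] 0.018258668943424403
0.9970850673023018 [0.59 0.33 0.29]
44.2083 [-0.42 -0.79  0.3 ]
[258.78353242 169.13912389]
[268.03095588 258.30444847]
44.3083
```

View pics/fin.png

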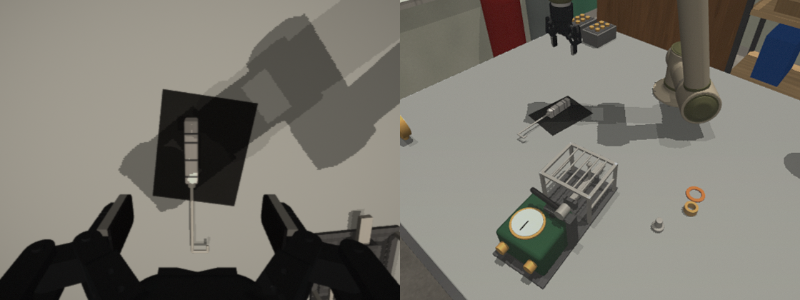

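The rod is lying flat with its handle wholly on the mat, and the gripper is clear. The nut, plug and gasket look unmoved. Handing in.

```bash
python3 -c "
from bench import ctrl
print(ctrl.hand_in(),ctrl.read_clock())"
```

```text
the job is handed in; nothing more can be done
the job is handed in; nothing more can be done
```

The job is done and handed in, at about 44 s of the 67 s allowed. I hooked the bolt's pin with the rod and drew the bolt until I felt its stop, at about jig x -55 mm. I then unhooked the rod and laid it back flat, with its whole handle on the mat.

- **Pull at the stop:** about 12 N for over a second. Averaged readings were 11.3–13.1 N, and no reading passed 13.3 N.
- **Bolt left drawn:** the scene image after unhooking shows the pin head still at the stop to within about 1 mm. My position markers read 2–4 mm further out than the head in the images taken both before and after, which I put down to calibration and grip offset.
- **Draw friction:** it read about 2–3.5 N for most of the draw rather than the stated 4 N. The pull readings may therefore be about 1 N low, still well under 25 N.
- **Rod:** there was no slip in the grip. It met the mat with about 8 N as I set it down.
- **Nut, plug and gasket:** I never went near them, and they look unmoved in the last picture.

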